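# Anchor the dye chest, free its catch if it holds, and hold the lid up

### The arm

A 7-joint arm with a two-finger parallel gripper is mounted at the origin on the work surface. World frame = base frame: x ahead of the robot, y to its left, z up, the work surface at z = 0. Lengths are in mm, angles in degrees, forces in N, time in s.
With the tool pointing down it reaches from about 425 to 950 mm from the base axis. Payload 4.7 kg.
Tool frame: the origin (TCP) lies on the mounting face of the last link; the fingertips stand 173 mm ahead of it and the grasp point (between the pads) lies 155 mm ahead of it; z points along the fingers, y is the line along which they close (so a half turn about z gives the same grasp; the last joint's range is limited). The gripper opens to 85 mm and grips with 20 to 120 N. Pads are 22 mm wide; open, the fingers measure 114 mm over their backs; the gripper's body (76 mm by 85 mm) begins 54 mm behind the grasp point. The pads swing forward as they close: fully open they stand 13 mm farther back than shut.
Start: joints at [66.984, 26.849, -2.785, 87.806, 1.381, 65.374, -4.715], TCP at [245.887, -628.626, 404.735] pointing down, gripper open.
Joint ranges: [-148.3, 148.3], [-19.14, 114.17], [-79.39, 73.82], [5.75, 140.21], [-59.74, 239.74], [12.07, 113.84], [-152.46, 152.46]. Speed limits (degrees/s): [147.25, 147.25, 180, 180, 180, 180, 180].

### API

Orientations are given as a 3x3 rotation matrix whose columns are the frame's x, y, z axes.
In Python, from station import r gives the robot as it stands.
- The arm moves only by the shell command python3 -m jog 'ROWS' [FORCE]. ROWS is JSON, one flat list of numbers, 5 for each row, row after row: the shift along the tool's x, y, z in cm, then the turn about the tool's z in rad, then the opening in per cent of the stroke, from 0 (shut) to 100 (fully open). In form: [x, y, z, roll, claw, x, y, z, roll, claw, ...]. A call has 1 to 5 rows; each row is the pose to reach, as a shift and turn from the pose commanded when the call began, along the tool's axes at that moment; what a row does not reach only later rows make up. A row lasts 1/8 s, in which the tool goes at most 62.5 mm and 10.7 degrees, less where a joint would pass 70% of its speed; a pose out of reach is approached as far as the arm can. A call with a gripper value outside its range is refused whole. The fingers move at their own pace and stop on an object; FORCE is the grip in N (left out, the last holds). Time passes only in rows, so rows that repeat a pose let the fingers close. It gives the time, the measured TCP pose, the force, the opening and the grip force at its end, in the units of the state.
- r.sense(): the state, without advancing time (a new reading comes with each control period).
- r.get_image(name): name is "side" or "top"; returns a dict with "color" (384x512x3 uint8, red, green, blue), "fx", "fy", "cx", "cy" (pixels), "xyz" and "attitude" of the camera in the world. Camera axes: x right, y up, looking along -z (the intrinsics and any distortion apply to the point x, -y, -z); pixel columns grow to the right and rows downward; lengths in mm; the calibration is good to about 2 mm. A picture is of the moment at which its call begins. There is no depth.
- r.close_job(): hands the job in; it is judged then, once.
The state is a dict: "t": time; "qpos": joint angles; "qd": joint speeds; "joint_efforts": joint torques, N m; "ee_pos": TCP position; "ee_rot": TCP orientation; "wrist_force": force on the tool from outside, world axes, zero at the start; "wrist_torque": the same for the moment, N m; "opening": finger opening in mm; "grip_force": force on a finger pad.
Only numpy, scipy, OpenCV 4.12 (cv2) and the standard library are available. Lean on these libraries where they do the work, as an engineer would, in place of code of your own. Each camera call takes 0.05 s, during which the arm holds its last target. There are 200 camera calls.

### The job

Slide the black-knobbed bolt fully home into its keeper to anchor the dye chest, then tug the lid up by its steel handle, before touching the red tab, to learn whether the hidden catch holds it; if it does, slide the red tab to the left, as seen from the robot, to free it. Then lift the lid by the handle about halfway up, to about 45 degrees, and finish still gripping the handle and holding the lid there, as it would fall shut. Leave the bolt home and the two dye bottles and the tissue box where they stand.

Things in the scene. Friction and masses are not known exactly. Their poses are not given: they have to be found in the camera images.
- chest: White dye chest, 220 (x) x 300 (y) mm, rim 107 mm high, on a 12 mm board that reaches 130 mm beyond its right side; all fixed. Origin on the table under its middle; x from front (robot's side) to hinged back, y left. Yaw -13 to +7 degrees. Front left: grey catch housing, 36 mm deep, 125 wide, top at 88 mm; whether the catch inside holds the lid cannot be seen.
- bolt (a joint): Barrel bolt on the board, right of the chest, sliding along the chest's +x (away from the robot). 0 = drawn right back, 0.05 m = fully home in the keeper, against its stop. Starts anywhere from 0 to 0.02. About 3 N of friction; stays where it is left.
- bolt_knob (a point): Centre of the bolt's upright black knob (20 mm in diameter, 30 mm tall, centre 73 mm above the table, its underside 58 mm). It moves with the bolt, in a line 80 mm clear of the chest's side; the bolt's guides and keeper, right under that line, are 46 mm high at most.
- lid (a joint): Blue lid hinged along the chest's back rim. 0 = shut, grows as its front rises (rad, 1.3 = its stop). If caught it lifts through about 0.02 of free play and then stops dead; if free it lifts on. Lid and handle weigh 0.45 to 0.8 kg and fall shut when let go.
- handle_mid (a point): Middle of the lid's steel bow handle: round bar 12 mm thick, 100 mm long along the chest's y, axis 40 mm above the lid (157 mm above the table when shut), 185 mm towards the front from the hinge axis and, lid shut, 50 mm above it. Can be pinched from above, across the bar; it turns between the fingers as the lid swings.
- hinge_mid (a point): Middle of the lid's hinge axis, which runs along the chest's y, 107 mm above the table at the chest's back rim (fixed).
- tab (a joint): Red release tab of the catch, sliding along the chest's +y (to its left). 0 = at rest, 0.025 m = all the way; from 0.02 on the catch has let go, and stays let go. About 2 to 3 N of friction; stays where it is left.
- tab_mid (a point): Grip point of the upright red tab in front of the lid: 12 mm wide (y), 14 mm deep (x), from 88 to 135 mm above the table; this point is 118 mm above it and moves with the tab. It stands 22 mm in front of the lid's front edge.
- dye_red: Red dye bottle, 48 mm in diameter, 138 mm tall, standing on the table left of the chest. Origin at the centre of its underside. Leave it.
- dye_green: Green dye bottle of the same size, left of the chest and farther back. Origin at the centre of its underside. Leave it.
- tissues: Green tissue box, 220 x 110 x 60 mm, on the table right of the bolt. Origin at the centre of its underside. Leave it.
There are look-alikes about, which are no part of the job. Of the things like the dye_green, leave any that is blue or purple; of the rest the larger one is meant.

How it is judged:
By the outcome, as a careful person would: the job done as asked, in the order asked, and still so for the second after the job is handed in, while the arm keeps its last pose, push and grip.
It also fails if it takes over 58 s, if anything falls off the work surface, if the arm or the gripper's body presses on something with over 40 N, if the wrist force passes 120 N, or if a joint passes its speed limit or range.

## Working session

There is one attempt and no reset: what is moved stays moved. The work goes in short steps, Python scripts to look and compute and a shell command to move; the robot and the scene stay as the last step left them, time stands still between calls to the robot, and variables do not carry over. Pictures are saved under pics/ and viewed, at most 10 in all, crops included, and the job is handed in when it is done.

```bash
ls; mkdir -p pics; cat > h.py <<'E'
import numpy as np, cv2
from station import r
def grab(n,f=None):
    im=r.get_image(n)
    if f: cv2.imwrite('pics/'+f,im['color'][:,:,::-1])
    return im
def ray(im,u,v):
    d=np.array([(u-im['cx'])/im['fx'],-(v-im['cy'])/im['fy'],-1.])
    R=np.array(im['attitude']); return np.array(im['xyz']),R@d
def onz(im,u,v,z):
    o,d=ray(im,u,v); return o+d*(z-o[2])/d[2]
def proj(im,p):
    c=np.array(im['attitude']).T@(np.array(p,float)-np.array(im['xyz']))
    return im['cx']+im['fx']*c[0]/-c[2], im['cy']-im['fy']*c[1]/-c[2]
E
python3 - <<'E'
from h import *
s=r.sense();print(s)
for n in('side','top'):
    im=grab(n,n+'0.png');print({k:v for k,v in im.items() if k!='color'})
a=cv2.imread('pics/side0.png');b=cv2.imread('pics/top0.png')
E
```

```text
pics
{'t': 0.0, 'qpos': array([66.98519831, 26.89716471, -2.78379779, 87.8761982 ,  1.38104861,
       65.37570054, -4.71639199]), 'qd': array([ 0.04455866, -0.02232256,  0.00352501,  0.01891541, -0.06185582,
       -0.00274568, -0.06538769]), 'joint_efforts': array([-4.95871973e-04, -5.10299170e+01, -4.69499663e-02, -2.37714028e+01,
        1.05903696e-02,  7.61339441e-03,  1.25710898e-05]), 'ee_pos': array([ 245.76303714, -628.39036317,  403.64443394]), 'ee_rot': array([[ 9.31313352e-01,  3.64218042e-01, -8.11705745e-04],
       [ 3.64218937e-01, -9.31311528e-01,  1.84518313e-03],
       [-8.39019321e-05, -2.01408229e-03, -9.99997968e-01]]), 'wrist_force': array([ 0.34679789, -0.09207326,  0.30398072]), 'wrist_torque': array([-0.01927443, -0.00123234, -0.02297052]), 'grip_force': 0.0, 'opening': 85.36278217837535}
{'fx': 433.95202556366013, 'fy': 433.95202556366013, 'cx': 255.546405358746, 'cy': 188.95168353681393, 'xyz': array([ 76.40371407, 763.87148536, 977.29150371]), 'attitude': array([[-0.79367051,  0.41915546, -0.44090342],
       [-0.60829496, -0.53723796,  0.58425389],
       [ 0.00802316,  0.73190441,  0.68136008]])}
{'fx': 446.7489580844119, 'fy': 446.7489580844119, 'cx': 253.9007780405764, 'cy': 187.99967974788575, 'xyz': array([ 480.8462525 ,   35.97251017, 1170.90820563]), 'attitude': array([[-0.01396036,  0.98986688, -0.14131053],
       [-0.9997423 , -0.01128798,  0.01969534],
       [ 0.01790066,  0.14154907,  0.98976938]])}
```

View pics/top0.png

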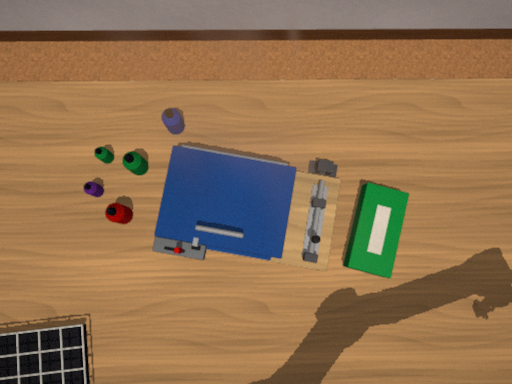

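View pics/side0.png

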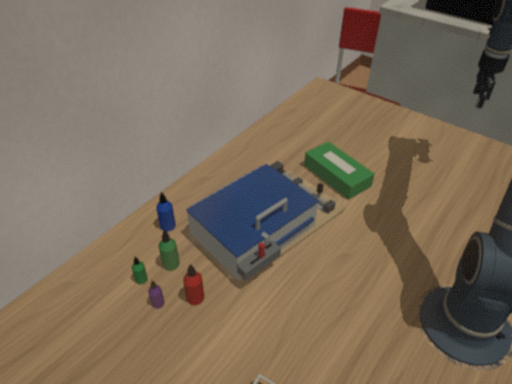

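Top view: handle about (219,231), red tab (178,250), black knob (316,239), a grey post at (196,243), bottles on the left and the tissues at (376,229). The candidates are:
- **Knob:** (316,239), against the dark guides at (318,203) and (310,257) and the keeper at (323,167). I choose (316,239).
- **Tab:** red (178,250), against the grey post at (196,243) and the red bottle at (119,213). I choose (178,250).
- **Handle:** the bar at (219,231).

I'll check these in a crop.

```bash
python3 - <<'E'
import cv2,numpy as np
a=cv2.imread('pics/top0.png')[140:275,145:345];b=cv2.imread('pics/side0.png')[160:280,180:350]
a=cv2.resize(a,None,fx=3,fy=3,interpolation=cv2.INTER_CUBIC)[:,:];b=cv2.resize(b,None,fx=3,fy=3,interpolation=cv2.INTER_CUBIC)
cv2.imwrite('pics/c1.png',a);cv2.imwrite('pics/c2.png',b)
E
```

```text
(no output)
```

View pics/c1.png

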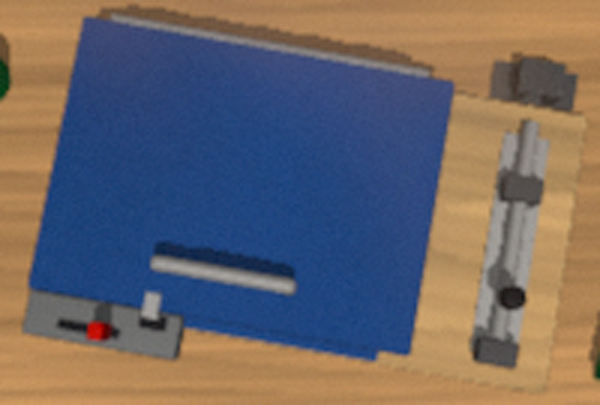

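View pics/c2.png

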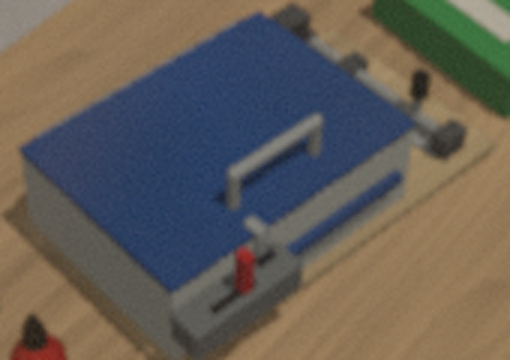

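The crops confirm it: the knob is the black disc at top-image (316,239), the tab is the red post in its slot at (178,250), and the handle is the steel bar from (196,227) to (243,235). The grey post at (196,243) is the lid's hook.

```bash
cat > loc.py <<'E'
from h import *
T=grab('top');S=grab('side')
def comp(m,near):
    n,l,s,c=cv2.connectedComponentsWithStats(m.astype(np.uint8))
    k=min((i for i in range(1,n) if s[i,4]>4),key=lambda i:np.hypot(*(c[i]-near)))
    return l==k,c[k],s[k]
def hsv(im): return [x.astype(int) for x in cv2.split(cv2.cvtColor(im['color'],cv2.COLOR_RGB2HSV))]
def tri(a,b):
    (o,d),(p,e)=a,b
    A=np.stack([d,-e],1);t=np.linalg.lstsq(A,p-o,rcond=None)[0]
    return (o+d*t[0]+p+e*t[1])/2,np.linalg.norm(o+d*t[0]-p-e*t[1])
if __name__=='__main__':
    h,s,v=hsv(T)
    m,c,st=comp((h>100)&(h<125)&(s>150)&(v>60),(225,200))
    m=cv2.morphologyEx(m.astype(np.uint8),cv2.MORPH_CLOSE,np.ones((15,15)))
    cn=max(cv2.findContours(m,0,2)[0],key=cv2.contourArea)
    w=np.array([onz(T,p[0][0],p[0][1],117)[:2] for p in cn],np.float32)
    rect=cv2.minAreaRect(w);print('lid',rect);print(cv2.boxPoints(rect))
    m,c,st=comp((h<8)&(s>150)&(v>90),(178,250));print('tab',c,st,onz(T,*c,130))
    m,c,st=comp((v<45),(316,239));print('knob',c,st,onz(T,*c,86))
    m,c,st=comp((s<60)&(v>100),(219,231));ys,xs=np.nonzero(m)
    print('handle',c,st,onz(T,*c,160),onz(T,xs.min(),ys[xs==xs.min()].mean(),160),onz(T,xs.max(),ys[xs==xs.max()].mean(),160))
    h,s,v=hsv(S)
    m2,c2,s2=comp((h<8)&(s>150)&(v>70),(261,250));print('Stab',c2,s2)
    m3,c3,s3=comp((v<45),(320,188));print('Sknob',c3,s3)
E
python3 loc.py
```

```text
lid ((591.3370361328125, 83.99847412109375), (298.888427734375, 213.00595092773438), 79.10301971435547)
[[458.50296  -42.617355]
 [667.66815  -82.88478 ]
 [724.17114  210.6143  ]
 [515.0059   250.88173 ]]
tab [176.54545455 249.72727273] [174 247   6   6  33] [487.9992131 195.3034943 130.       ]
knob [315.38461538 238.58974359] [312 236   8   7  39] [ 510.36173795 -132.71781949   86.        ]
handle [218.85840708 231.2920354 ] [195 225  49  13 226] [527.60679845  96.14765583 160.        ] [537.9466248  149.79478922 160.        ] [517.45508261  41.90446402 160.        ]
Stab [261.23214286 249.76785714] [259 243   6  14  56]
Sknob [319.5        187.86363636] [318 185   4   7  22]
```

```bash
cat > go.py <<'E'
# usage: go.py x y z(grasp point) ang(deg, tool y direction) -> shift in tool axes cm, roll rad
import sys; from h import *
YAW=np.radians(-10.9)
def main(x,y,z,a):
    s=r.sense();R=np.array(s['ee_rot']);p=np.array(s['ee_pos'])
    d=R.T@(np.array([x,y,z+155.])-p)/10
    cur=np.degrees(np.arctan2(R[1,1],R[0,1]));ro=-((a-cur+180)%360-180)
    print('d cm',d.round(2),'roll',np.radians(ro).round(3),'t',s['t'],'q7',s['qpos'][6].round(1))
main(*map(float,sys.argv[1:]))
E
python3 go.py 510 -132.5 160 -10.9
python3 - <<'E'
from loc import *
print('tab',tri(ray(T,176.5,249.7),ray(S,261.2,249.8)),'knob',tri(ray(T,315.4,238.6),ray(S,319.5,187.9)))
print(proj(S,(527.6,96.1,157)),proj(S,(709,61,107)))
E
```

```text
d cm [ 42.67 -36.56   8.95] roll -1.008 t 0.2 q7 -4.7
tab (array([486.6099666 , 196.66507269, 115.82731207]), np.float64(3.588643353331187)) knob (array([ 509.9475982 , -135.07114269,   73.65435852]), np.float64(1.6500995527097155))
(np.float64(271.2411282105654), np.float64(208.79764594634662)) (np.float64(227.97004278879692), np.float64(186.99085940238294))
```

```bash
python3 -m jog '[42.7,-36.6,2,-1.0,100, 42.7,-36.6,2,-1.0,100, 42.7,-36.6,2,-1.0,100, 42.7,-36.6,2,-1.0,100, 42.7,-36.6,2,-1.0,100]' 40; python3 go.py 510 -133.5 160 -10.9
```

```text
t: 0.92
ee_pos: [393.3, -351.1, 393.9]
ee_rot: [[0.252, 0.968, 0.001], [0.968, -0.252, -0.001], [-0.001, 0.001, -1.0]]
wrist_force: [0.7, -0.5, -0.5]
opening: 85.7
grip_force: 0.0
d cm [24.    5.81  7.88] roll -0.064 t 0.925 q7 16.7
```

```bash
python3 -m jog '[24,5.8,7.5,-0.064,60, 24,5.8,7.5,-0.064,60, 24,5.8,7.5,-0.064,60, 24,5.8,7.5,-0.064,60, 24,5.8,7.5,-0.064,60]'; python3 go.py 510 -133.5 75 -10.9
```

```text
t: 1.55
ee_pos: [511.8, -131.1, 317.8]
ee_rot: [[0.187, 0.982, -0.001], [0.982, -0.187, 0.003], [0.003, -0.001, -1.0]]
wrist_force: [0.0, -0.7, 0.5]
opening: 51.7
grip_force: 0.0
d cm [-0.29 -0.13  8.78] roll 0.002 t 1.55 q7 -12.2
```

```bash
python3 -m jog '[-0.3,-0.1,4,0,60, -0.3,-0.1,8.7,0,60, -0.3,-0.1,8.7,0,60]'; python3 -m jog '[0,0,0,0,10, 0,0,0,0,10, 0,0,0,0,10, 0,0,0,0,10, 0,0,0,0,10]' 40
```

```text
t: 1.92
ee_pos: [507.3, -139.6, 229.1]
ee_rot: [[0.196, 0.981, -0.007], [0.981, -0.196, 0.001], [-0.0, -0.007, -1.0]]
wrist_force: [0.0, 0.1, 0.8]
opening: 51.4
grip_force: 0.0
t: 2.55
ee_pos: [509.6, -139.1, 233.7]
ee_rot: [[0.196, 0.981, 0.003], [0.981, -0.196, -0.002], [-0.001, 0.003, -1.0]]
wrist_force: [-1.5, -0.1, 7.4]
opening: 18.5
grip_force: 39.3
```

```bash
python3 - <<'E'
from h import *
print(r.sense()['opening'],r.sense()['grip_force'],r.sense()['ee_pos'])
im=grab('side');a=im['color'][130:290,180:380,::-1]
cv2.imwrite('pics/s1.png',cv2.resize(a,None,fx=3,fy=3))
E
```

```text
18.52505613630668 39.29287612438202 [ 509.59813582 -139.10482301  233.73955583]
```

View pics/s1.png

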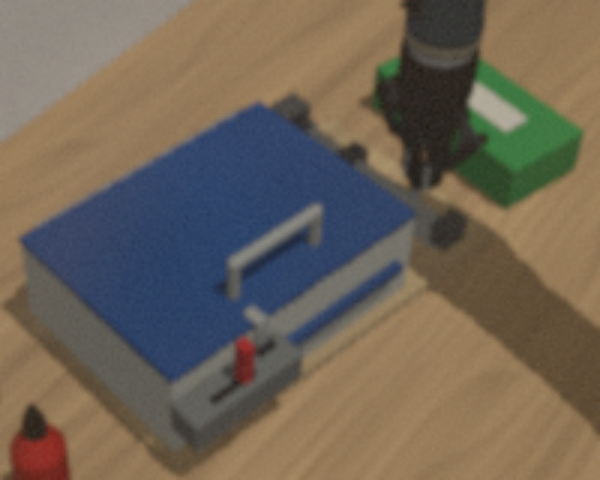

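The fingers hold the knob: opening 18.5 mm, grip 39 N, and it sits between the tips at crop (425,180). Next I push along tool +y.

```bash
python3 -m jog '[0,1,0,0,10, 0,2,0,0,10, 0,2.8,0,0,10, 0,2.8,0,0,10]'; python3 -m jog '[0,0.5,0,0,10, 0,1,0,0,10,0,1,0,0,10]';python3 -m jog '[0,0.5,0,0,10,0,0.5,0,0,10]'
```

```text
t: 3.1
ee_pos: [537.8, -144.6, 233.8]
ee_rot: [[0.196, 0.981, 0.005], [0.981, -0.196, -0.001], [-0.0, 0.005, -1.0]]
wrist_force: [0.5, -0.9, 5.2]
opening: 18.7
grip_force: 39.3
t: 3.48
ee_pos: [546.8, -146.3, 233.8]
ee_rot: [[0.195, 0.981, 0.002], [0.981, -0.195, -0.001], [-0.001, 0.002, -1.0]]
wrist_force: [-2.8, 0.4, 7.6]
opening: 18.8
grip_force: 39.7
t: 3.72
ee_pos: [548.8, -146.4, 233.6]
ee_rot: [[0.195, 0.981, -0.008], [0.981, -0.195, -0.001], [-0.002, -0.008, -1.0]]
wrist_force: [-14.2, 2.7, 19.7]
opening: 18.8
grip_force: 41.2
```

```bash
python3 -m jog '[0,0.4,0,0,10,0,0.4,0,0,10]';python3 -m jog '[0,0.3,0,0,10,0,0.3,0,0,10]'
```

```text
t: 3.98
ee_pos: [550.2, -146.5, 233.4]
ee_rot: [[0.195, 0.981, -0.017], [0.981, -0.195, -0.0], [-0.004, -0.017, -1.0]]
wrist_force: [-22.9, 4.6, 26.9]
opening: 18.7
grip_force: 43.0
t: 4.22
ee_pos: [551.4, -146.6, 233.3]
ee_rot: [[0.195, 0.981, -0.023], [0.981, -0.195, 0.0], [-0.004, -0.023, -1.0]]
wrist_force: [-29.8, 5.4, 33.1]
opening: 18.7
grip_force: 44.8
```

```bash
python3 -m jog '[0,0,0,0,60,0,0,0,0,60,0,0,0,0,60]'; python3 -m jog '[0,0,-4,0,60,0,0,-9,0,60,0,0,-13,0,60,0,0,-13,0,60]'; python3 go.py 527.6 96 235 -10.9; python3 - <<'E'
from loc import *
h,s,v=hsv(T)
cv2.imwrite('pics/t2.png',cv2.resize(T['color'][140:275,145:345,::-1],None,fx=3,fy=3))
YAW=np.radians(-10.9);print(proj(T,np.array([510.4,-132.7,86])+40*np.array([np.cos(YAW),np.sin(YAW),0])))
E
```

```text
t: 4.6
ee_pos: [558.7, -148.8, 232.3]
ee_rot: [[0.196, 0.981, 0.002], [0.981, -0.196, -0.0], [0.0, 0.002, -1.0]]
wrist_force: [-0.2, -0.0, -0.3]
opening: 51.6
grip_force: 0.0
t: 5.1
ee_pos: [559.5, -148.5, 365.5]
ee_rot: [[0.196, 0.981, 0.008], [0.981, -0.196, -0.002], [-0.0, 0.009, -1.0]]
wrist_force: [0.0, 0.0, -1.0]
opening: 51.4
grip_force: 0.0
d cm [23.36 -7.89 -2.52] roll -0.007 t 5.1 q7 -11.1
(np.float64(317.9369055957228), np.float64(222.2942469503436))
```

View pics/t2.png

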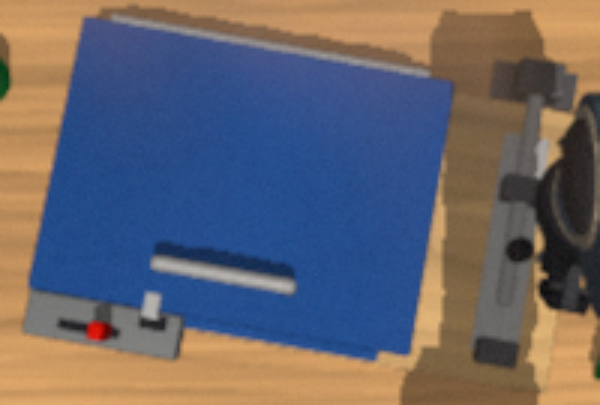

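The knob is now at crop (518,249), which is full-image (317.7,223). It moved about 40 mm and the bolt's tip is in the keeper, so it is home. Next I go to the handle.

```bash
python3 -m jog '[23.4,-7.9,-2.5,0,60,23.4,-7.9,-2.5,0,60,23.4,-7.9,-2.5,0,60,23.4,-7.9,-2.5,0,60,23.4,-7.9,-2.5,0,60]'; python3 -m jog '[0,0,0,0,60]'; python3 go.py 527.6 96 157 -10.9
```

```text
t: 5.82
ee_pos: [524.8, 102.1, 386.1]
ee_rot: [[0.185, 0.983, -0.001], [0.983, -0.185, 0.003], [0.002, -0.002, -1.0]]
wrist_force: [1.0, -0.7, -0.1]
opening: 51.5
grip_force: 0.0
t: 5.95
ee_pos: [526.2, 95.8, 385.2]
ee_rot: [[0.195, 0.981, -0.002], [0.981, -0.195, -0.001], [-0.001, -0.002, -1.0]]
wrist_force: [0.2, -0.5, 0.2]
opening: 51.3
grip_force: 0.0
d cm [0.06 0.15 7.32] roll -0.006 t 5.95 q7 -36.6
```

```bash
python3 -m jog '[0,0.1,4,0,60,0,0.1,7.3,0,60,0,0.1,7.3,0,60]'; python3 -m jog '[0,0,0,0,2, 0,0,0,0,2, 0,0,0,0,2, 0,0,0,0,2, 0,0,0,0,2]' 60; python3 -m jog '[0,0,0,0,2]'
```

```text
t: 6.32
ee_pos: [526.6, 93.6, 310.6]
ee_rot: [[0.198, 0.98, -0.007], [0.98, -0.198, -0.002], [-0.003, -0.007, -1.0]]
wrist_force: [0.2, -0.2, 0.9]
opening: 51.4
grip_force: 0.0
t: 6.95
ee_pos: [527.3, 96.3, 315.1]
ee_rot: [[0.195, 0.981, 0.002], [0.981, -0.195, -0.001], [-0.0, 0.002, -1.0]]
wrist_force: [-2.1, -1.3, 6.8]
opening: 9.6
grip_force: 58.6
t: 7.08
ee_pos: [527.3, 96.3, 315.1]
ee_rot: [[0.195, 0.981, 0.002], [0.981, -0.195, -0.001], [-0.0, 0.002, -1.0]]
wrist_force: [-1.6, -1.2, 5.8]
opening: 9.7
grip_force: 58.6
```

```bash
for i in 1; do python3 -m jog '[0,0,-0.4,0,2,0,0,-0.4,0,2]'; python3 -m jog '[0,0,-0.4,0,2,0,0,-0.4,0,2]'; python3 -m jog '[0,0,-0.4,0,2,0,0,-0.4,0,2]'; done
```

```text
t: 7.32
ee_pos: [527.8, 96.0, 317.9]
ee_rot: [[0.195, 0.981, 0.003], [0.981, -0.195, 0.0], [0.001, 0.002, -1.0]]
wrist_force: [4.5, -0.5, -5.6]
opening: 9.2
grip_force: 58.5
t: 7.58
ee_pos: [528.2, 95.6, 319.9]
ee_rot: [[0.195, 0.981, 0.003], [0.981, -0.195, 0.002], [0.002, 0.003, -1.0]]
wrist_force: [9.9, 1.3, -20.0]
opening: 9.5
grip_force: 59.5
t: 7.82
ee_pos: [529.4, 95.4, 325.3]
ee_rot: [[0.196, 0.981, 0.006], [0.981, -0.196, 0.001], [0.002, 0.005, -1.0]]
wrist_force: [10.5, -0.6, -11.0]
opening: 10.0
grip_force: 61.7
```

```bash
python3 -m jog '[0,0,0,0,2,0,0,0,0,2]'; python3 -m jog '[0,0,-0.3,0,2,0,0,-0.3,0,2]';  python3 - <<'E'
from h import *
im=grab('side');a=im['color'][150:290,180:350,::-1]
cv2.imwrite('pics/s3.png',cv2.resize(a,None,fx=4,fy=4,interpolation=cv2.INTER_CUBIC))
E
```

```text
t: 8.07
ee_pos: [529.4, 95.4, 325.5]
ee_rot: [[0.196, 0.981, 0.006], [0.981, -0.196, 0.001], [0.003, 0.006, -1.0]]
wrist_force: [12.6, -0.3, -10.3]
opening: 9.5
grip_force: 61.7
t: 8.32
ee_pos: [530.1, 95.2, 328.9]
ee_rot: [[0.196, 0.98, 0.009], [0.981, -0.196, 0.001], [0.003, 0.008, -1.0]]
wrist_force: [13.3, -0.2, -10.7]
opening: 9.7
grip_force: 61.7
```

View pics/s3.png

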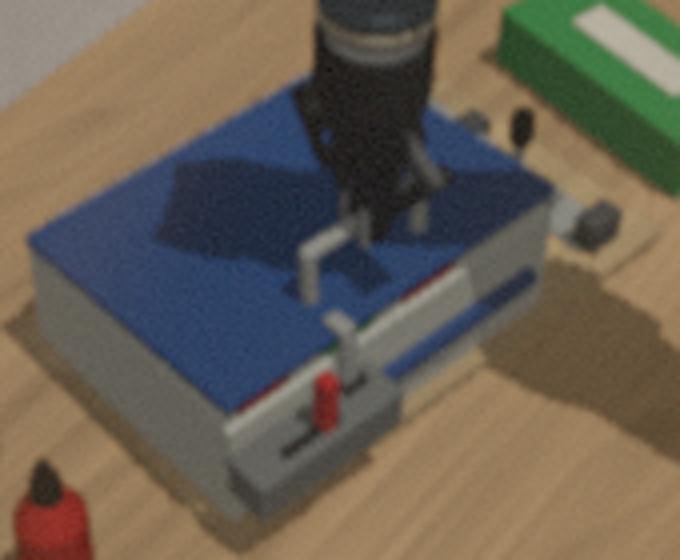

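The lid's front edge has a visible gap with dark and red inside near crop (440,285), and the hook top rose to (340,320). So the lid appears to have lifted. I'll check that against the expected pixel shift.

```bash
python3 - <<'E'
from h import *
im=grab('side');Y=np.radians(-10.9);ex=np.array([np.cos(Y),np.sin(Y),0]);ey=np.array([-np.sin(Y),np.cos(Y),0]);H=np.array([709,61,107.])
def pt(fwd,y,up,th):
    c,s=np.cos(th),np.sin(th);return H-ex*(fwd*c-up*s)+ey*y+np.array([0,0,1])*(fwd*s+up*c)
for th in(0,.02,.05,.075):print(th,'handle left end',np.round(proj(im,pt(185,50,50,th)),1),'lid front left',np.round(proj(im,pt(220,150,10,th)),1),'front right',np.round(proj(im,pt(220,-150,10,th)),1))
a=cv2.imread('pics/side0.png')
for n,I in(('before',a[:,:,::-1]),('now',im['color'])):
    h,s,v=[x.astype(int) for x in cv2.split(cv2.cvtColor(np.ascontiguousarray(I),cv2.COLOR_RGB2HSV))]
    m=(h>100)&(h<125)&(s>130)&(v>40)
    print(n,[(u,[int(y) for y in np.nonzero(m[180:275,u])[0]][-1]+180) for u in(238,242,246,285,290,295,300)],[(u,int(180+np.nonzero(np.diff(m[180:275,u].astype(int))==-1)[0][0])) for u in(238,242,285,290,295,300)])
print(r.sense()['wrist_force'])
E
```

```text
0 handle left end [257.3 217.9] lid front left [236.6 255.9] front right [318.  200.4]
0.02 handle left end [257.  216.7] lid front left [236.5 254.7] front right [318.1 199.3]
0.05 handle left end [256.6 214.9] lid front left [236.3 252.9] front right [318.2 197.5]
0.075 handle left end [256.2 213.3] lid front left [236.1 251.4] front right [318.2 196. ]
before [(238, 254), (242, 250), (246, 249), (285, 238), (290, 218), (295, 215), (300, 208)] [(238, 183), (242, 186), (285, 181), (290, 186), (295, 187), (300, 190)]
now [(238, 250), (242, 248), (246, 245), (285, 238), (290, 214), (295, 191), (300, 190)] [(238, 181), (242, 189), (285, 214), (290, 184), (295, 187), (300, 187)]
[ 13.15265349  -1.40598946 -10.60430666]
```

The lid edge rose about 4 px, so the angle is about 0.07 rad. That is well past the 0.02 rad free play and it is still rising, so the catch does not hold and I leave the tab alone. I lift on along the arc.

```bash
python3 -m jog '[0,0.7,-0.6,0,2, 0,1.15,-1.6,0,2, 0,1.6,-2.5,0,2, 0,1.95,-3.1,0,2, 0,2.3,-3.7,0,2]' 70; python3 -m jog '[0,0,0,0,2]'
```

```text
t: 9.05
ee_pos: [548.8, 92.2, 366.0]
ee_rot: [[0.194, 0.981, -0.003], [0.981, -0.194, -0.0], [-0.001, -0.003, -1.0]]
wrist_force: [-4.4, 2.0, -3.9]
opening: 9.4
grip_force: 68.1
t: 9.18
ee_pos: [548.9, 92.2, 366.2]
ee_rot: [[0.195, 0.981, -0.003], [0.981, -0.195, -0.0], [-0.001, -0.002, -1.0]]
wrist_force: [-5.4, 1.5, -1.6]
opening: 9.3
grip_force: 68.3
```

```bash
python3 -m jog '[0,0.55,-0.8,0,2, 0,1.0,-1.5,0,2, 0,1.55,-2.2,0,2, 0,2.2,-2.9,0,2, 0,2.7,-3.4,0,2]'; python3 -m jog '[0,0,0,0,2]'
```

```text
t: 9.8
ee_pos: [574.5, 87.4, 400.4]
ee_rot: [[0.194, 0.981, -0.006], [0.981, -0.194, -0.001], [-0.002, -0.006, -1.0]]
wrist_force: [-9.5, 1.6, 0.8]
opening: 9.6
grip_force: 68.2
t: 9.93
ee_pos: [574.6, 87.4, 400.7]
ee_rot: [[0.194, 0.981, -0.005], [0.981, -0.194, -0.001], [-0.002, -0.005, -1.0]]
wrist_force: [-8.7, 1.8, 2.2]
opening: 9.4
grip_force: 68.4
```

```bash
python3 -m jog '[0,0.9,-0.9,0,2, 0,1.65,-1.6,0,2, 0,2.45,-2.2,0,2, 0,3.15,-2.65,0,2, 0,3.85,-3.1,0,2]'; python3 -m jog '[0,0,0,0,2,0,0,0,0,2]'; python3 - <<'E'
from h import *
im=grab('side');cv2.imwrite('pics/s4.png',cv2.resize(im['color'][90:330,110:430,::-1],None,fx=2.4,fy=2.4,interpolation=cv2.INTER_CUBIC))
E
```

```text
t: 10.55
ee_pos: [612.1, 80.2, 432.5]
ee_rot: [[0.194, 0.981, -0.006], [0.981, -0.194, -0.0], [-0.001, -0.006, -1.0]]
wrist_force: [-14.8, 3.0, 13.4]
opening: 9.3
grip_force: 69.0
t: 10.8
ee_pos: [612.9, 79.9, 433.8]
ee_rot: [[0.194, 0.981, -0.001], [0.981, -0.194, -0.0], [-0.001, -0.001, -1.0]]
wrist_force: [-9.2, 0.1, 8.1]
opening: 9.1
grip_force: 68.5
```

View pics/s4.png

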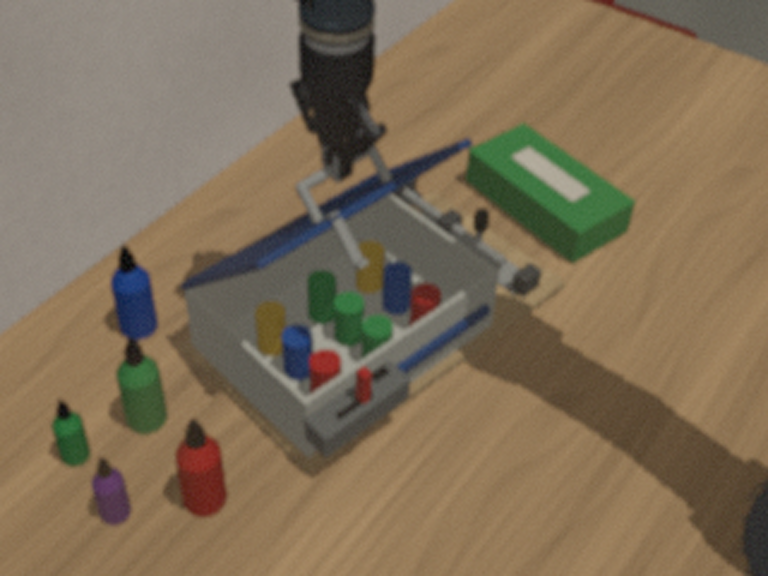

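The lid stands open at about 45 degrees with the bar gripped near crop (335,170). The bottles, tab and box are undisturbed and the knob at (481,220) is still home. I let it settle, then hand in.

```bash
python3 -m jog '[0,0,0,0,2,0,0,0,0,2,0,0,0,0,2,0,0,0,0,2]'; python3 -c "
from station import r
print(r.close_job())"
```

```text
t: 11.35
ee_pos: [612.8, 79.9, 433.8]
ee_rot: [[0.194, 0.981, -0.001], [0.981, -0.194, -0.0], [-0.001, -0.001, -1.0]]
wrist_force: [-9.4, 0.9, 8.7]
opening: 9.3
grip_force: 68.5
the job is handed in; nothing more can be done
None
```

The job is handed in: the bolt is home, the tug showed the catch was not holding so I left the red tab untouched, and the arm still grips the handle with the lid at about 45° (no verdict was shown).

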